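Take a strip width off the pastry board with the tape measure

TASK

Take the strip width off the pastry board: stand the spring tape measure upright on the board with its end hook caught behind the far face of the board's raised lip, and back the case away against the spring until its nose is over the dark scored line. Let go there and press the lock button on top of the case fully down so that the width stays set.

Things in the scene. Friction and masses are not known exactly. Their poses are not given: they have to be found in the camera images.
- case_mid (a point): Centre of the loose tape measure's case: a plain grey box with round steel side discs, 90 mm long (x, +x to the hook), 34 mm thick (y), 62 mm high (z up), 0.55 to 0.8 kg. It starts upright on the worktop, this point 31 mm up. Its nose (flat front face) is 45 mm in +x; a flat steel blade leaves it, underside 22 mm above the foot. Let go on the board, it stays put by its weight.
- hook (a point): Middle of the lower edge of the end hook's inner face (it looks back at the case), 6 mm above the level of the case's foot; axes as the case. The hook is a steel plate 24 mm wide, 3 mm thick, 16 mm deep under the rigid blade. At rest its inner face is 40 mm ahead of the nose; the blade slides straight out up to 75 mm more, and a spring (1.2 to 1.7 N) draws it back in.
- lip (a point): Middle of the top edge of the lip's far face, which the hook must catch. The lip is a ridge 12 mm thick, 160 mm long (y) on the far edge of a fixed light wood board; its top is 33 mm above the worktop, 18 mm above the board. +x points outward, square to the lip, z up. The board, 230 (x) by 160 by 15 mm, lies all on the -x side; beyond the far face is bare worktop.
- mark (a point): Middle of the dark line scored across the board's upper face, parallel to the lip, 156 mm long, 3 mm wide, 15 mm above the worktop. Axes as lip. The nose of the case is to stand over it.
- lock (a joint): Travel in m of the black lock button on the case's top: 0 up, 0.005 fully down, its brake then clamps the blade. It goes straight down against about 6 N, snaps over half-way and stays down; down too early it blocks the blade. It is 22 mm (x) by 18 mm (y), its centre 27 mm in +x of case_mid, its top when up 42 mm above case_mid.

How it is judged:
On the way:
1. with the lock still up, the hook is caught behind the lip and the case has been backed at least 15 mm against the spring (value of joint lock below 0.002 m and x of hook in the frame of lip between -0.004 and 0.006 m and z of hook in the frame of lip below -0.005 m and distance between case_mid and hook above 0.103 m), for 0.2 s.
At the end, for the whole second after the job is handed in: The case stands upright (within 7 degrees) on the board, square to the lip within 12 degrees, its hook behind the lip's far face (within 6 mm of it and at least 5 mm below the lip's top, within the lip's length), its nose within 15 mm of the scored line, and the lock button down by more than 4 mm (x of hook in the frame of lip between -0.004 and 0.006 m and z of hook in the frame of lip below -0.005 m and y of hook in the frame of lip between -0.08 and 0.08 m and x of case_mid in the frame of mark between -0.06 and -0.03 m and angle between case_mid's own z axis and vertical below 0.12 rad and angle between the x axis of case_mid and the x axis of lip, either way round below 0.22 rad and z of case_mid in the frame of mark below 0.036 m and value of joint lock above 0.004 m); the robot touches nothing.
It also fails if it takes over 54 s, if anything falls off the work surface, if the arm or the gripper's body presses on something with over 40 N, if the wrist force passes 120 N, or if a joint passes its speed limit or range.

ROBOT

A 7-joint arm with a two-finger parallel gripper is mounted at the origin on a cart in front of the work surface, level with it; the furniture and walls round the work are solid. World frame = base frame: x ahead of the robot, y to its left, z up, the work surface at z = 0. Lengths are in m, angles in rad, forces in N, time in s.
With the tool pointing down it reaches from about 0.425 to 0.925 m from the base axis. Payload 6.8 kg.
Tool frame: the origin (TCP) lies on the mounting face of the last link; the fingertips stand 173 mm ahead of it and the grasp point (between the pads) lies 155 mm ahead of it; z points along the fingers, y is the line along which they close (so a half turn about z gives the same grasp; the last joint's range is limited). The gripper opens to 85 mm and grips with 20 to 120 N. Pads are 22 mm wide; open, the fingers measure 114 mm over their backs; the gripper's body (76 mm by 85 mm) begins 54 mm behind the grasp point. The pads swing forward as they close: fully open they stand 13 mm farther back than shut.
Start: joints at [-1.401, 0.477, 0.022, 1.555, -0.011, 1.109, -0.083], TCP at [0.185, 0.649, 0.405] pointing down, gripper open.
Joint ranges: [-2.96, 2.96], [-0.34, 2.1], [-1.41, 1.46], [0.24, 2.44], [-1.37, 4.51], [0.17, 1.92], [-2.96, 2.96]. Speed limits (rad/s): [2.39, 2.39, 3.14, 3.14, 3.14, 3.14, 3.14].

INTERFACE

Orientations are given as a unit quaternion [w, x, y, z].
In Python, from station import bot gives the robot as it stands. The module is installed in compiled form; this text tells all that it offers.
- The arm moves only by the shell command python3 -m pendant 'ROWS' [FORCE]. ROWS is JSON, a list of rows, each a list of 5 numbers: the finger opening in m, from 0 to 0.0854, then the shift along the tool's x, y, z in m, then the turn about the tool's z in degrees. In form: [[jaw, x, y, z, yaw], ...]. A call has 1 to 12 rows; each row shifts and turns the commanded pose from where the row before left it, along the tool's axes as they then stand; what a row does not reach is not made up. A row lasts 1/12 s, in which the tool goes at most 41.7 mm and 7.16 degrees, less where a joint would pass 70% of its speed; a pose out of reach is approached as far as the arm can. A call with a gripper value outside its range is refused whole. The fingers move at their own pace and stop on an object; FORCE is the grip in N (left out, the last holds). Time passes only in rows, so rows that do not move let the fingers close. It gives the time, the measured TCP pose, the force, the opening and the grip force at its end, in the units of the state.
- bot.get_obs(): the state, without advancing time (a new reading comes with each control period).
- bot.read_camera(name): name is "side" or "top"; returns (picture, depth): 384x512x3 uint8, blue, green, red; 384x512 float32, m along the optical axis (not along the pixel's ray), 0 where there is no reading.
- bot.camera_model(name): a dict with "intrinsics" (3x3 intrinsics, pixels), "dist_coeffs" ([k1, k2, p1, p2, k3] as OpenCV has them; the pictures are not rectified), "R" (3x3) and "t" (3): a world point X has camera coordinates R X + t. Camera axes: x right, y down, z forward; pixel columns grow to the right and rows downward; lengths in m; the calibration is good to about 2 mm. A picture is of the moment at which its call begins. camera_model takes no time and is no camera call.
- bot.hand_in(): hands the job in; it is judged then, once.
Trained networks look in the newest picture that a camera, given by its name, has taken for a name from the list of things; names that differ only in an ending like _2 or _b are one class to them, and where a whole thing is asked for, a point or a joint stands for the part that bears it (a point fixed in the world has none). Each returns a list of dicts, best first, with "score" (0 to 1); they miss things now and then, are a little off and sometimes report something else, mostly with a low value. They report only what shows in the picture. A call takes as long as a camera call.
- bot.boxes_of(name, camera): "at" ([column, row] in pixels, amid what is visible of it).
- bot.trace(name, camera): "mask" (384x512 bool, what is visible of it) and "at" ([column, row] in pixels, amid what is visible of it).
- bot.pinpoint(name, camera): "at" ([column, row] in pixels: a listed point, or the origin of a listed thing).
The state is a dict: "t": time; "q": joint angles; "joint_vel": joint speeds; "joint_torque": joint torques, N m; "eef_pos": TCP position; "tool_rot": TCP orientation; "contact_force": force on the tool from outside, world axes, zero at the start; "torque": the same for the moment, N m; "gripper_width": opening from 0.0 (shut) to 1.0 (fully open); "grasp_force": force on a finger pad.
Only numpy, scipy, OpenCV 4.12 (cv2) and the standard library are available. Lean on these libraries where they do the work, as an engineer would, in place of code of your own. Each camera call takes 0.05 s, during which the arm holds its last target. There are 200 camera calls.

## Working session

There is one attempt and no reset: what is moved stays moved. The work goes in short steps, Python scripts to look and compute and a shell command to move; the robot and the scene stay as the last step left them, time stands still between calls to the robot, and variables do not carry over. Pictures are saved under pics/ and viewed, at most 10 in all, crops included, and the job is handed in when it is done.

```bash
mkdir -p pics; cat > h.py <<'E'
import numpy as np, cv2
from station import bot
def ray(cam,px):
    m=bot.camera_model(cam);K=np.array(m["intrinsics"]);d=np.array(m["dist_coeffs"],float)
    R=np.array(m["R"]);t=np.array(m["t"]).ravel()
    u=cv2.undistortPoints(np.array([[px]],float),K,d)[0,0]
    return -R.T@t, R.T@np.array([u[0],u[1],1.0])
def onz(cam,px,z):
    o,v=ray(cam,px); return o+v*(z-o[2])/v[2]
def dep(cam,px,D):
    o,v=ray(cam,px); return o+v*float(D[int(round(px[1])),int(round(px[0]))])
def proj(cam,X):
    m=bot.camera_model(cam)
    return cv2.projectPoints(np.array(X,float).reshape(-1,3),cv2.Rodrigues(np.array(m["R"]))[0],np.array(m["t"],float),np.array(m["intrinsics"]),np.array(m["dist_coeffs"],float))[0].reshape(-1,2)
E
python3 - <<'E'
from h import *
np.set_printoptions(precision=4,suppress=True)
ims=[]
for c in ("side","top"):
    im,D=bot.read_camera(c); ims.append(im); np.save(c+"D.npy",D); cv2.imwrite(f"pics/{c}0.png",im)
    print(c,"campos",ray(c,[256,192])[0])
    for n,z in (("case_mid",.031),("hook",.006),("lip",.033),("mark",.015)):
        for r in bot.pinpoint(n,c)[:2]:
            print(n,np.array(r["at"]),round(r["score"],2),onz(c,r["at"],z),dep(c,r["at"],D))
o=bot.get_obs();print(o)
E
```

```text
side campos [ 0.4952 -0.613   0.6106]
case_mid [249.9 243. ] 0.69 [ 0.5697 -0.0911  0.031 ] [ 0.5678 -0.1042  0.0455]
hook [294.  240.9] 0.53 [ 0.6556 -0.0763  0.006 ] [ 0.6541 -0.0813  0.0116]
lip [274.  153.7] 0.94 [0.6636 0.1664 0.033 ] [ 0.6737  0.2132 -0.0017]
mark [228.8 162.2] 0.56 [0.561  0.1746 0.015 ] [0.5609 0.1735 0.0159]
top campos [0.4985 0.033  0.8916]
case_mid [308.5 205.5] 0.78 [ 0.5732 -0.0796  0.031 ] [ 0.5704 -0.0753  0.0639]
hook [304.1 165.6] 0.58 [ 0.6559 -0.0767  0.006 ] [ 0.6526 -0.0744  0.0246]
lip [172.7 166.9] 0.63 [0.6536 0.1827 0.033 ] [0.6535 0.1826 0.0337]
mark [168.4 211.3] 0.47 [0.5683 0.1943 0.015 ] [0.5683 0.1942 0.0153]
{'t': 0.5, 'q': array([-1.4012,  0.4771,  0.0224,  1.5555, -0.0115,  1.1093, -0.0831]), 'joint_vel': array([ 0.0001,  0.0006,  0.0004, -0.0006,  0.0006, -0.0003,  0.0001]), 'joint_torque': array([ -0.0019, -59.5809,   1.6043, -28.1291,   0.0123,   0.0026,
        -0.    ]), 'eef_pos': array([0.1851, 0.6491, 0.4046]), 'tool_rot': array([-0.    ,  0.1384,  0.9904, -0.0001]), 'contact_force': array([0.1254, 0.529 , 0.6451]), 'torque': array([0.0054, 0.0151, 0.0101]), 'grasp_force': 0.0, 'gripper_width': 0.9994804603099804}
```

View pics/top0.png

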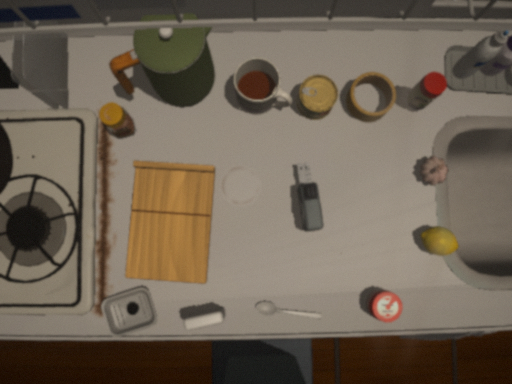

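View pics/side0.png

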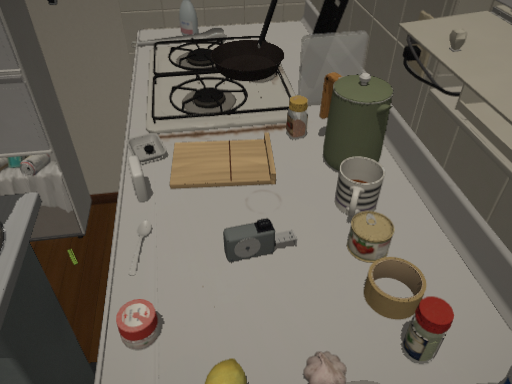

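The top view shows the tape at about (310,205) with its hook up at (303,168). The board is at left, with its lip at row ~163 and the line at row ~212. Next I fit the axes from the top depth.

```bash
python3 - <<'E'
from h import *
np.set_printoptions(precision=4,suppress=True)
m=bot.camera_model("top");D=np.load("topD.npy");K=np.array(m["intrinsics"])
vv,uu=np.mgrid[:384,:512]
n=cv2.undistortPoints(np.stack([uu,vv],-1).reshape(-1,1,2).astype(float),K,np.array(m["dist_coeffs"],float)).reshape(384,512,2)
C=np.dstack([n,np.ones((384,512))])*D[...,None]
W=(C-np.array(m["t"]).ravel())@np.array(m["R"])
def box(P,name):
    r=cv2.minAreaRect((P[:,:2]*1000).astype(np.float32)); print(name,len(P),r, "z",np.median(P[:,2])); print(cv2.boxPoints(r)/1000)
def sel(x0,x1,y0,y1,z0,z1):
    k=(W[...,0]>x0)&(W[...,0]<x1)&(W[...,1]>y0)&(W[...,1]<y1)&(W[...,2]>z0)&(W[...,2]<z1)
    k=cv2.morphologyEx(k.astype(np.uint8),cv2.MORPH_OPEN,np.ones((2,2)))>0
    return W[k]
box(sel(.45,.68,-.15,0,.055,.069),"case top")
box(sel(.6,.7,-.15,0,.02,.036),"blade")
box(sel(.58,.68,-.15,0,.069,.08),"button")
box(sel(.6,.7,.08,.30,.027,.04),"lip")
box(sel(.38,.7,.08,.30,.010,.04),"board")
im=cv2.imread("pics/top0.png").astype(int).sum(2)
# dark line: darkest row per column
P=[]
for u in range(138,210):
    r=np.argmin(im[203:222,u])+203; P.append(onz("top",[u,r],.015)[:2])
P=np.array(P); f=cv2.fitLine(P.astype(np.float32),cv2.DIST_HUBER,0,.01,.01).ravel(); print("line",f, np.degrees(np.arctan2(f[1],f[0])))
E
```

```text
case top 735 ((557.802978515625, -35.17845916748047), (89.28709411621094, 157.04531860351562), 11.413743019104004) z 0.06209525189781459
[[ 0.4985  0.033 ]
 [ 0.5296 -0.121 ]
 [ 0.6171 -0.1033]
 [ 0.586   0.0506]]
blade 245 ((572.9269409179688, -37.160797119140625), (40.589996337890625, 200.4340057373047), 58.154598236083984) z 0.024560558021883866
[[ 0.4771 -0.0015]
 [ 0.6474 -0.1073]
 [ 0.6688 -0.0728]
 [ 0.4985  0.033 ]]
button 113 ((555.1364135742188, -25.18189239501953), (23.57428741455078, 160.60462951660156), 35.89796447753906) z 0.0733501513374961
[[ 0.4985  0.033 ]
 [ 0.5927 -0.0971]
 [ 0.6118 -0.0833]
 [ 0.5176  0.0468]]
lip 520 ((616.686767578125, 124.66958618164062), (285.3509826660156, 89.93954467773438), 55.30652618408203) z 0.03316874313570052
[[ 0.4985  0.033 ]
 [ 0.5725 -0.0182]
 [ 0.7349  0.2164]
 [ 0.6609  0.2676]]
board 9745 ((516.2005615234375, 162.2707061767578), (260.21087646484375, 288.60302734375), 86.77172088623047) z 0.016147685427218058
[[0.3648 0.0405]
 [0.6529 0.0242]
 [0.6676 0.284 ]
 [0.3795 0.3003]]
line [0.0868 0.9962 0.5654 0.1843] 85.020615
```

```bash
python3 - <<'E'
from h import *
np.set_printoptions(precision=4,suppress=True)
m=bot.camera_model("top");D=np.load("topD.npy");K=np.array(m["intrinsics"])
vv,uu=np.mgrid[:384,:512]
n=cv2.undistortPoints(np.stack([uu,vv],-1).reshape(-1,1,2).astype(float),K,np.array(m["dist_coeffs"],float)).reshape(384,512,2)
W=(np.dstack([n,np.ones((384,512))])*D[...,None]-np.array(m["t"]).ravel())@np.array(m["R"])
def box(name,x0,x1,y0,y1,z0,z1):
    k=(W[...,0]>x0)&(W[...,0]<x1)&(W[...,1]>y0)&(W[...,1]<y1)&(W[...,2]>z0)&(W[...,2]<z1)
    nn,L,S,_=cv2.connectedComponentsWithStats(k.astype(np.uint8),connectivity=4)
    k=L==1+np.argmax(S[1:,4]); P=W[k]
    r=cv2.minAreaRect((P[:,:2]*1000).astype(np.float32)); print(name,len(P),"mean",P.mean(0),"rect",np.array(r[0]),np.array(r[1]),r[2])
box("case top",.45,.68,-.15,0,.055,.069)
box("blade",.6,.7,-.15,0,.02,.036)
box("button",.56,.68,-.15,0,.069,.08)
box("lip",.6,.7,.08,.30,.027,.04)
box("board",.38,.7,.08,.30,.010,.022)
E
```

```text
case top 740 mean [ 0.564  -0.0807  0.0616] rect [569.2911 -81.1945] [89.4792 36.1391] 6.960709571838379
blade 246 mean [ 0.6372 -0.0732  0.0246] rect [637.267  -73.1548] [40.0623 24.3687] 6.644847393035889
button 114 mean [ 0.5959 -0.0776  0.0734] rect [596.1502 -77.8556] [22.0031 17.9589] 6.352228164672852
lip 522 mean [0.6554 0.1819 0.0334] rect [655.8072 182.7529] [158.8731  12.6894] 84.96552276611328
board 8917 mean [0.5411 0.1919 0.0161] rect [546.0416 192.4112] [160.2272 226.8355] 85.13533782958984
```

```bash
python3 -m pendant '[[0.085,0,0,0,-5.65],[0.085,0,0,0,-5.65],[0.085,0,0,0,-5.65],[0.085,0,0,0,-5.65],[0.085,-0.0135,-0.035,0,0],[0.085,-0.0135,-0.035,0,0],[0.085,-0.0135,-0.035,0,0],[0.085,-0.0135,-0.035,0,0],[0.085,-0.0135,-0.035,0,0],[0.085,-0.0135,-0.035,0,0],[0.085,-0.0135,-0.035,0,0],[0.085,-0.0135,-0.035,0,0]]' 40
python3 -m pendant '[[0.085,-0.0135,-0.035,0,0],[0.085,-0.0135,-0.035,0,0],[0.085,-0.0135,-0.035,0,0],[0.085,-0.0135,-0.035,0,0],[0.085,-0.0135,-0.035,0,0],[0.085,-0.0135,-0.035,0,0],[0.085,-0.0135,-0.035,0,0],[0.085,-0.0135,-0.035,0,0],[0.085,-0.0135,-0.035,0,0],[0.085,-0.0135,-0.035,0,0],[0.085,-0.0135,-0.035,0,0],[0.085,0,0,0,0]]'
```

```text
t: 1.5
eef_pos: [0.3255, 0.3818, 0.405]
tool_rot: [0.0, -0.058, 0.998, 0.0]
contact_force: [0.5, -0.2, 0.2]
gripper_width: 0.995
grasp_force: 0.0
t: 2.5
eef_pos: [0.5193, 0.0112, 0.4054]
tool_rot: [0.001, -0.053, 0.999, -0.002]
contact_force: [0.3, -0.5, -0.0]
gripper_width: 0.998
grasp_force: 0.0
```

```bash
python3 -m pendant '[[0.085,-0.013,-0.032,0,-0.6],[0.085,-0.013,-0.032,0,0],[0.085,-0.013,-0.033,0,0],[0.085,0,0,0.03,0],[0.085,0,0,0.03,0],[0.085,0,0,0.03,0],[0.085,0,0,0.03,0],[0.085,0,0,0,0],[0.085,0,0,0,0]]'; python3 - <<'E'
from h import *
np.set_printoptions(precision=4,suppress=True)
o=bot.get_obs();p=o["eef_pos"];w,a,b,c=o["tool_rot"];R=np.array([[1-2*(b*b+c*c),2*(a*b-w*c)],[2*(a*b+w*c),1-2*(a*a+c*c)]])
print(p,"xang",np.degrees(np.arctan2(R[1,0],R[0,0])),"toolxy to case",R.T@(np.array([.5693,-.0812])-p[:2]))
E
```

```text
t: 3.25
eef_pos: [0.5675, -0.0727, 0.284]
tool_rot: [-0.002, -0.064, 0.998, 0.0]
contact_force: [-0.3, 0.2, 0.7]
gripper_width: 0.993
grasp_force: 0.0
[ 0.5675 -0.0727  0.284 ] xang -172.71365702494705 toolxy to case [-0.0007 -0.0087]
```

```bash
python3 -m pendant '[[0.085,0,-0.0087,0,0.5],[0.085,0,0,0.03,0],[0.085,0,0,0.03,0],[0.085,0,0,0.03,0],[0.085,0,0,0,0],[0.03,0,0,0,0],[0.03,0,0,0,0],[0.03,0,0,0,0],[0.03,0,0,0,0],[0.03,0,0,0,0],[0.03,0,0,0,0]]' 50; python3 -m pendant '[[0.03,0,0,0,0],[0.03,0,0,0,0],[0.03,0,0,0,0]]'
```

```text
t: 4.17
eef_pos: [0.5701, -0.0822, 0.197]
tool_rot: [0.002, -0.059, 0.998, -0.0]
contact_force: [-0.0, -1.1, 8.2]
gripper_width: 0.388
grasp_force: 49.7
t: 4.42
eef_pos: [0.5701, -0.0822, 0.197]
tool_rot: [0.002, -0.059, 0.998, -0.0]
contact_force: [-1.1, -1.6, 8.3]
gripper_width: 0.392
grasp_force: 49.7
```

```bash
python3 -m pendant '[[0.03,0,0,-0.03,0],[0.03,0,0,-0.03,0],[0.03,0,0,0,5.9],[0.03,0,0,0,5.9],[0.03,0.001,0.034,0,0],[0.03,0.001,0.034,0,0],[0.03,0.001,0.034,0,0],[0.03,0.001,0.034,0,0],[0.03,0.001,0.034,0,0],[0.03,0.001,0.034,0,0]]'; python3 -m pendant '[[0.03,0,0.034,0,0],[0.03,0,0.034,0,0],[0.03,0,0,0,0],[0.03,0,0,0,0],[0.03,0,0,0,0]]'; cat > m.py <<'E'
from h import *
np.set_printoptions(precision=4,suppress=True)
def st(): 
    o=bot.get_obs();p=o["eef_pos"];w,a,b,c=o["tool_rot"];R=np.array([[1-2*(b*b+c*c),2*(a*b-w*c)],[2*(a*b+w*c),1-2*(a*a+c*c)]])
    print(p,"xang",np.degrees(np.arctan2(R[1,0],R[0,0])),"F",o["contact_force"],"grip",o["gripper_width"]); return p,R
def look(tag,dz=None):
    for c in ("side","top"):
        im,D=bot.read_camera(c); cv2.imwrite(f"pics/{c}{tag}.png",im)
        for n in ("case_mid","hook","lip","mark"):
            for r in bot.pinpoint(n,c)[:1]:
                print(c,n,np.array(r["at"]),round(r["score"],2), "" if dz is None else onz(c,r["at"],{"case_mid":.031+dz,"hook":.006+dz,"lip":.033,"mark":.015}[n]))
E
python3 - <<'E'
from m import *
p,R=st(); look("1",p[2]-.197)
print("to catch",R.T@(np.array([.588,.1888])-p[:2]))
c=cv2.imread("pics/side1.png")[100:240,150:350];cv2.imwrite("pics/s1c.png",cv2.resize(c,None,fx=3.5,fy=3.5))
E
```

```text
t: 5.25
eef_pos: [0.58, 0.1238, 0.2546]
tool_rot: [-0.001, 0.044, 0.999, -0.0]
contact_force: [0.9, -0.7, -6.6]
gripper_width: 0.388
grasp_force: 53.2
t: 5.67
eef_pos: [0.5861, 0.1897, 0.2543]
tool_rot: [-0.001, 0.043, 0.999, -0.001]
contact_force: [0.7, -0.9, -7.1]
gripper_width: 0.389
grasp_force: 53.7
[0.5861 0.1897 0.2543] xang 175.02626516017128 F [ 0.7294 -0.8919 -7.138 ] grip 0.3885494516910167
side case_mid [233.8 131.7] 0.84 [0.5761 0.1859 0.0883]
side hook [271.8 138.1] 0.57 [0.6612 0.1847 0.0633]
side lip [274.8 150.3] 0.86 [0.6679 0.1791 0.033 ]
side mark [238.2 130. ] 0.6 [0.5994 0.304  0.015 ]
top case_mid [161.8 196.8] 0.61 [0.589  0.1929 0.0883]
top hook [169.5 156.4] 0.77 [0.6684 0.1836 0.0633]
top lip [171.3 162.1] 0.57 [0.6632 0.1855 0.033 ]
to catch [-0.0019 -0.0007]
```

View pics/s1c.png

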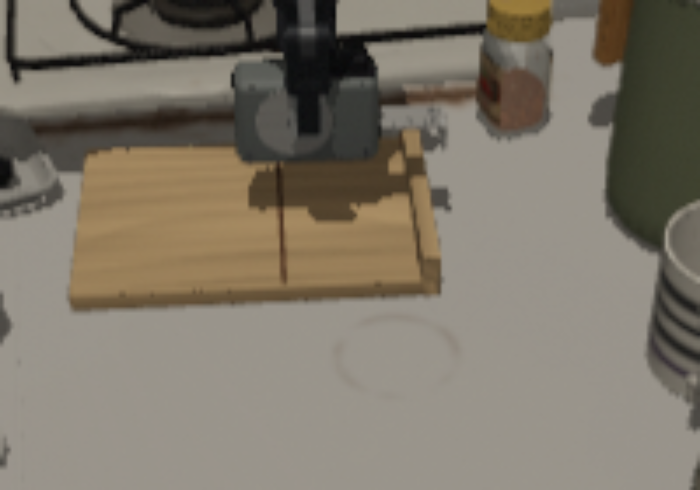

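```bash
python3 -m pendant '[[0.03,-0.005,0,0,0],[0.03,0,0,0.02,0],[0.03,0,0,0,0],[0.03,0,0,0,0]]'
python3 - <<'E'
from m import *
p,R=st()
im,D=bot.read_camera("top")
m=bot.camera_model("top");K=np.array(m["intrinsics"])
vv,uu=np.mgrid[:384,:512]
n=cv2.undistortPoints(np.stack([uu,vv],-1).reshape(-1,1,2).astype(float),K,np.array(m["dist_coeffs"],float)).reshape(384,512,2)
W=(np.dstack([n,np.ones((384,512))])*D[...,None]-np.array(m["t"]).ravel())@np.array(m["R"])
ux=np.array([.9962,-.0872]);uy=np.array([.0872,.9962]);far=np.array([.6618,.1823])
L=np.dstack([(W[...,:2]-far)@ux,(W[...,:2]-far)@uy,W[...,2]])
k=(abs(L[...,1])<.03)&(L[...,0]>-.03)&(L[...,0]<.04)&(L[...,2]>.045)&(L[...,2]<.08)&(D>0)
P=L[k];print("blade",len(P),P[:,0].min(),P[:,0].max(),P[:,1].min(),P[:,1].max(),np.median(P[:,2]))
k=(abs(L[...,1])<.08)&(L[...,0]>-.02)&(L[...,0]<.02)&(L[...,2]>.027)&(L[...,2]<.04)&(D>0)
P=L[k];print("lip",np.percentile(P[:,0],[2,98]))
E
```

```text
t: 6.5
eef_pos: [0.5914, 0.1893, 0.2337]
tool_rot: [-0.001, 0.044, 0.999, -0.001]
contact_force: [0.2, -0.4, -6.0]
gripper_width: 0.391
grasp_force: 53.3
[0.5914 0.1893 0.2337] xang 174.9785598756403 F [ 0.241  -0.3793 -6.0308] grip 0.3910802351739993
blade 235 -0.0290799501330619 0.01569691553676176 -0.01188735893212124 0.013663983035712693 0.06111148383958187
lip [-0.0119 -0.0001]
```

```bash
python3 -m pendant '[[0.03,0,0,0.01,0],[0.03,0,0,0.0105,0],[0.03,0,0,0,0],[0.03,0.0115,0,0,0],[0.03,0.0115,0,0,0],[0.03,0.0115,0,0,0],[0.03,0,0,0,0],[0.03,0,0,0,0]]'
python3 - <<'E'
from m import *
p,R=st(); print(R.T@(np.array([.5914,.1893])-p[:2])); look("2",.0155)
E
```

```text
t: 7.22
eef_pos: [0.5575, 0.1925, 0.2142]
tool_rot: [0.0, 0.044, 0.999, -0.0]
contact_force: [2.0, -0.5, -7.2]
gripper_width: 0.394
grasp_force: 53.5
[0.5575 0.1925 0.2142] xang 174.99897509536606 F [ 1.9689 -0.4712 -7.2033] grip 0.39361188929316515
[-0.0341 -0.0002]
side case_mid [225.4 144.1] 0.87 [0.5575 0.202  0.0465]
side hook [269.6 156.3] 0.45 [0.6551 0.1736 0.0215]
side lip [277.1 154.6] 0.91 [0.6699 0.162  0.033 ]
top case_mid [161.1 215.2] 0.95 [0.5586 0.2025 0.0465]
top hook [172.6 163. ] 0.79 [0.6635 0.185  0.0215]
top lip [173.4 167. ] 0.61 [0.6534 0.1814 0.033 ]
```

```bash
python3 -m pendant '[[0.03,0.0115,0,0,0],[0.03,0.0115,0,0,0],[0.03,0.0115,0,0,0],[0.03,0,0,0,0],[0.03,0,0,0.0015,0],[0.03,0,0,0,0],[0.03,0,0,0,0]]'
python3 - <<'E'
from m import *
p,R=st(); print(R.T@(np.array([.5914,.1893])-p[:2])); look("3",.0155)
c=cv2.imread("pics/side3.png")[100:240,150:350];cv2.imwrite("pics/s3c.png",cv2.resize(c,None,fx=3.5,fy=3.5))
E
```

```text
t: 8.3
eef_pos: [0.5238, 0.1956, 0.2128]
tool_rot: [0.001, 0.044, 0.999, 0.0]
contact_force: [1.4, 0.9, -5.1]
gripper_width: 0.393
grasp_force: 53.5
[0.5238 0.1956 0.2128] xang 174.9792587008636 F [ 1.3864  0.891  -5.126 ] grip 0.3932776209333311
[-0.0679 -0.0003]
side case_mid [209.  149.3] 0.55 [0.5191 0.1875 0.0465]
side hook [268.4 156.5] 0.56 [0.6523 0.1733 0.0215]
side lip [275.8 152.5] 0.77 [0.6685 0.1703 0.033 ]
top case_mid [163.4 236.7] 0.76 [0.5178 0.198  0.0465]
top hook [172.5 163.1] 0.74 [0.6633 0.1852 0.0215]
top lip [173.1 162.6] 0.63 [0.6621 0.182  0.033 ]
top mark [169.8 165.6] 0.2 [0.6596 0.1917 0.015 ]
```

View pics/s3c.png

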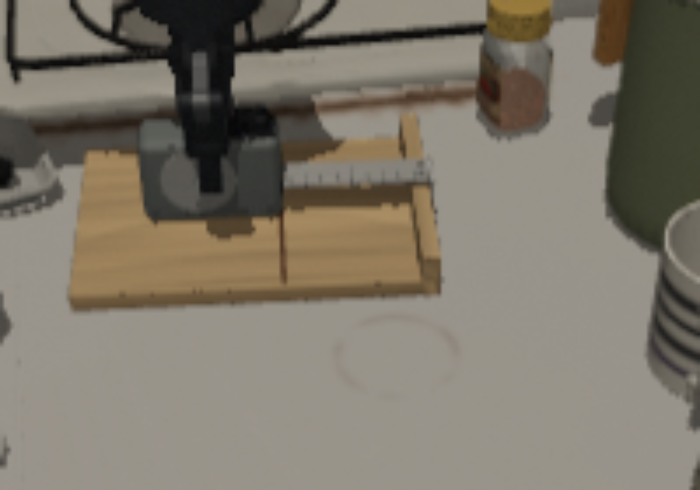

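The blade is hooked over the lip and the nose is at the scored line (crop pixel ~(283,180)). I'll seat the case, release, and lift.

```bash
python3 -m pendant '[[0.03,0,0,0.0006,0],[0.03,0,0,0.0006,0],[0.03,0,0,0,0],[0.03,0,0,0,0]]' 20; python3 -m pendant '[[0.05,0,0,0,0],[0.07,0,0,0,0],[0.08,0,0,0,0],[0.08,0,0,0,0],[0.08,0,0,-0.01,0],[0.08,0,0,-0.03,0],[0.08,0,0,-0.03,0],[0.08,0,0,-0.03,0],[0,-0.027,0,0,0],[0,0,0,0,0],[0,0,0,0,0],[0,0,0,0,0]]'
python3 - <<'E'
from m import *
p,R=st()
im,D=bot.read_camera("top"); cv2.imwrite("pics/top4.png",im)
im2,_=bot.read_camera("side")
m=bot.camera_model("top");K=np.array(m["intrinsics"])
vv,uu=np.mgrid[:384,:512]
n=cv2.undistortPoints(np.stack([uu,vv],-1).reshape(-1,1,2).astype(float),K,np.array(m["dist_coeffs"],float)).reshape(384,512,2)
W=(np.dstack([n,np.ones((384,512))])*D[...,None]-np.array(m["t"]).ravel())@np.array(m["R"])
for c,h,z in (("top","case_mid",.046),("top","hook",.021),("side","case_mid",.046),("side","hook",.021),("top","lock",.088),("side","lock",.088)):
    for r in bot.pinpoint(h,c)[:1] if h!="lock" else bot.boxes_of(h,c)[:1]: print(c,h,r["at"],round(r["score"],2),onz(c,r["at"],z))
def box(name,x0,x1,y0,y1,z0,z1):
    k=(W[...,0]>x0)&(W[...,0]<x1)&(W[...,1]>y0)&(W[...,1]<y1)&(W[...,2]>z0)&(W[...,2]<z1)&(D>0)
    P=W[k]
    if len(P)<8: print(name,len(P));return
    r=cv2.minAreaRect((P[:,:2]*1000).astype(np.float32)); print(name,len(P),"mean",P.mean(0),"rect",np.array(r[0]),np.array(r[1]),r[2])
box("case top",.45,.6,.15,.24,.071,.082)
box("button",.5,.6,.15,.24,.083,.094)
box("blade",.57,.7,.15,.24,.036,.046)
cv2.imwrite("pics/s4c.png",cv2.resize(im2[100:240,150:350],None,fx=3.5,fy=3.5))
E
```

```text
t: 9.13
eef_pos: [0.5231, 0.1954, 0.212]
tool_rot: [-0.0, 0.044, 0.999, 0.0]
contact_force: [-1.3, -0.5, 5.1]
gripper_width: 0.394
grasp_force: 54.7
t: 10.13
eef_pos: [0.5494, 0.193, 0.3112]
tool_rot: [-0.001, 0.044, 0.999, -0.0]
contact_force: [-0.5, 0.4, -0.9]
gripper_width: 0.377
grasp_force: 0.0
[0.5494 0.193  0.3112] xang 174.96515238784204 F [-0.4661  0.3916 -0.8649] grip 0.37685947237870004
top case_mid [160.4, 234.1] 0.94 [0.5229 0.2039 0.046 ]
top hook [174.0, 164.0] 0.77 [0.6615 0.1823 0.021 ]
side hook [267.8, 158.0] 0.57 [0.65   0.1685 0.021 ]
side lock [223.2, 138.1] 0.38 [0.5507 0.1652 0.088 ]
case top 603 mean [0.5082 0.1964 0.0772] rect [521.7004 196.336 ] [36.2416 88.0159] 82.94120025634766
button 1
blade 568 mean [0.6199 0.1884 0.0398] rect [626.0023 184.0601] [102.1669  70.4356] 24.65426254272461
```

View pics/s4c.png

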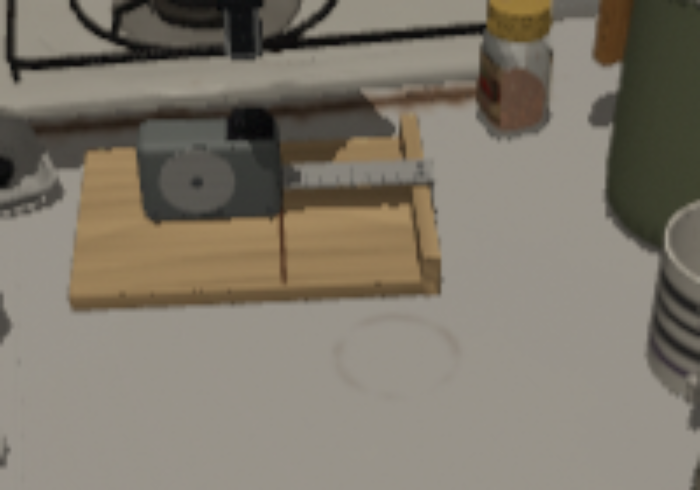

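```bash
python3 -m pendant '[[0,0,0,0,0],[0,0,0,0,0],[0,0,0,0.02,0],[0,0,0,0.02,0],[0,0,0,0.005,0],[0,0,0,0,0],[0,0,0,0,0]]'; python3 -m pendant '[[0,0,0,0.002,0],[0,0,0,0.002,0],[0,0,0,0.002,0],[0,0,0,0,0],[0,0,0,0,0]]'
```

```text
t: 11.12
eef_pos: [0.5502, 0.1931, 0.2668]
tool_rot: [-0.0, 0.044, 0.999, -0.0]
contact_force: [-0.4, 0.2, 0.2]
gripper_width: -0.004
grasp_force: 0.0
t: 11.53
eef_pos: [0.5504, 0.1932, 0.2612]
tool_rot: [0.001, 0.044, 0.999, 0.0]
contact_force: [0.9, 0.3, 4.5]
gripper_width: -0.003
grasp_force: 2.2
```

Contact with the button at the expected height; continue down.

```bash
python3 -m pendant '[[0,0,0,0.002,0],[0,0,0,0.002,0],[0,0,0,0.001,0],[0,0,0,0,0],[0,0,0,0,0]]';python3 -m pendant '[[0,0,0,0.001,0],[0,0,0,0,0],[0,0,0,0,0]]'
```

```text
t: 11.95
eef_pos: [0.5503, 0.1933, 0.256]
tool_rot: [0.0, 0.044, 0.999, 0.0]
contact_force: [-0.2, -0.0, 5.7]
gripper_width: 0.003
grasp_force: 2.7
t: 12.2
eef_pos: [0.5504, 0.1932, 0.2558]
tool_rot: [0.001, 0.044, 0.999, 0.001]
contact_force: [-2.5, -1.6, 13.4]
gripper_width: -0.0
grasp_force: 6.6
```

```bash
python3 -m pendant '[[0,0,0,0.0007,0],[0,0,0,0,0],[0,0,0,0,0]]'; python3 -m pendant '[[0,0,0,-0.01,0],[0,0,0,-0.03,0],[0,0,0,-0.03,0],[0,0,0,-0.03,0],[0,0.035,0,0,0],[0,0.035,0,0,0],[0,0.035,0,0,0],[0,0.035,0,0,0],[0,0,0,0,0],[0,0,0,0,0]]'
python3 - <<'E'
from m import *
p,R=st()
im,D=bot.read_camera("top")
im2,D2=bot.read_camera("side")
m=bot.camera_model("top");K=np.array(m["intrinsics"])
vv,uu=np.mgrid[:384,:512]
n=cv2.undistortPoints(np.stack([uu,vv],-1).reshape(-1,1,2).astype(float),K,np.array(m["dist_coeffs"],float)).reshape(384,512,2)
W=(np.dstack([n,np.ones((384,512))])*D[...,None]-np.array(m["t"]).ravel())@np.array(m["R"])
def box(name,x0,x1,y0,y1,z0,z1):
    P=W[(W[...,0]>x0)&(W[...,0]<x1)&(W[...,1]>y0)&(W[...,1]<y1)&(W[...,2]>z0)&(W[...,2]<z1)&(D>0)]
    if len(P)<8: print(name,len(P));return
    r=cv2.minAreaRect((P[:,:2]*1000).astype(np.float32)); print(name,len(P),"mean",P.mean(0),"rect",np.array(r[0]),np.array(r[1]),r[2])
box("case top",.45,.6,.15,.24,.070,.0805)
box("button",.5,.6,.15,.24,.0805,.094)
for c in ("top","side"):
  for r in bot.pinpoint("hook",c)[:1]: print(c,r["at"],onz(c,r["at"],.021))
cv2.imwrite("pics/5c.png",np.hstack([cv2.resize(im2[100:220,170:300],None,fx=3,fy=3),cv2.resize(im[140:260,110:240],None,fx=3,fy=3)]))
E
```

```text
t: 12.45
eef_pos: [0.5505, 0.1932, 0.2558]
tool_rot: [0.001, 0.044, 0.999, 0.001]
contact_force: [-5.0, -1.2, 18.0]
gripper_width: 0.001
grasp_force: 9.2
t: 13.28
eef_pos: [0.4088, 0.2055, 0.3538]
tool_rot: [-0.001, 0.042, 0.999, 0.0]
contact_force: [1.1, -0.3, -0.5]
gripper_width: -0.0
grasp_force: 0.0
[0.4088 0.2055 0.3538] xang 175.131122066087 F [ 1.0686 -0.277  -0.5289] grip -0.0001293875284564943
case top 739 mean [0.5171 0.1961 0.0769] rect [522.0742 196.6292] [36.2641 88.4694] 85.09320068359375
button 128 mean [0.5457 0.1941 0.0828] rect [532.0735 193.9976] [22.2156 56.2292] 89.38520812988281
top [170.9, 166.1] [0.6574 0.1884 0.021 ]
side [269.6, 154.7] [0.6564 0.1804 0.021 ]
```

View pics/5c.png

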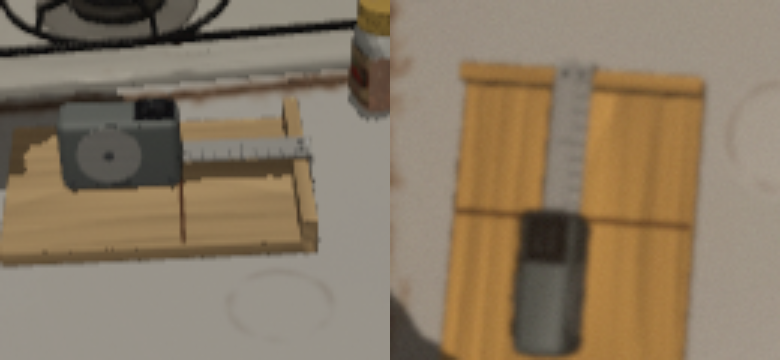

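The side and top crops show the hook over the lip, the nose on the line and the case square. The button top is at 83 mm, which is fully down, and the gripper is clear.

```bash
python3 -c "
from station import bot
print(bot.hand_in())"
```

```text
the job is handed in; nothing more can be done
None
```

The strip width is set and the job is handed in: the hook is caught behind the lip, the nose is over the scored line, the lock is fully down by the depth reading and the gripper is clear; the hand-in returned no verdict.

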